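# Home the slide viewer's coaxial focus drive

### The job

Make the slide viewer ready for the next slide. First swing the dust cover aside on its pin so that the viewing port is completely open; then turn the large outer (coarse) focus ring clockwise until it meets its stop; then, leaving the ring at its stop, turn the small inner (fine) knob back so that its pointer lines up with the index line on the control face. Leave the slide box, timer and tape roll where they are.

Things in the scene. Friction and masses are not known exactly. Their poses are not given: they have to be found in the camera images.
- slide_viewer: white wedge-shaped bench instrument, 175 deep x 260 wide x 147 mm high, fixed to the worktop (place and yaw differ each time); origin at the centre of its underside, its front (the low 90 mm edge) faces its own -x, z up. Its top front is a grey control face that slopes 24 degrees (0.42 rad) up away from the front.
- control_face: sloping grey control face, 130 mm up-slope x 244 mm wide, fixed to the viewer. Origin on its surface, on the common axis of the two knobs; x points up the slope, y left as seen from the front, z square out of the face (the knob axis, 24 degrees from vertical). Knobs at its right, port and cover at its left. Round the knobs it is bare to 80 mm from the axis but for a stop post 4 mm high.
- knob_top (a point): centre of the top of the inner knob, 57.5 mm above the face on the axis. The knob is a cylinder 33 mm in diameter that stands from 31.5 to 57.5 mm above the face and can be gripped at any angle; below it, from 28.5 to 31.5 mm, lies its skirt with the pointer.
- coarse_ring (a joint): turn of the black outer (coarse) ring, rad, growing clockwise as seen looking at the face; hard stop at 2.9, where a steel lug at its foot meets the post. Starts 1.9 to 2.6 rad short of that. Carries the inner knob round with it. Friction about 0.15 N m; stays where it is left.
- fine_knob (a joint): turn of the grey inner (fine) knob relative to the ring, rad, growing clockwise as seen looking at the face, range -1.8 to 1.8; with the ring at its stop the pointer is on the index line at 0. Starts between +0.6 and +1.4, so it must go counter-clockwise. Friction about 0.04 N m; stays where it is left.
- pointer_tip (a point): outer end of the fine knob's small pale pointer, 27 mm from the knob axis and 30 mm above the face, above the ring.
- dust_cover (a joint): swing of the steel dust cover about its pin, rad: 0 fully over the port (the disc straight down-slope of the pin), growing clockwise as seen looking at the face, so that the disc goes to the left and up; stop at 1.6. It starts at 0 to 0.15. The port is completely open from 0.95 on. Stiff enough to stay where it is left (0.05 N m).
- cover_peg (a point): top centre of the round peg that stands square on the middle of the cover's disc, 48 mm from the pin. The peg is 14 mm in diameter with a head 18 mm in diameter and 4 mm high; it stands from 10 to 38 mm above the face. The disc is 50 mm in diameter, 4 mm thick.
- cover_pin (a point): the cover's pivot pin, 10 mm above the face (on top of the cover plate), axis square to the face; 38 mm up-slope and 105 mm left of the knob axis (control_face x, y).
- port (a point): centre of the mouth of the round viewing port, 34 mm across inside, 42 mm outside, 5 mm above the face.
- slide_box_1: closed blue slide box 87x100x34 mm, loose bystander; origin at the centre of its underside.
- timer: white lab timer 66x62x22 mm, loose bystander; origin at the centre of its underside.
- tape_roll: roll of pale tape 75 mm in diameter, 19 mm high, lying flat, loose bystander; origin at the centre of its underside.
- index_line (a point): middle of the index line: a raised pale line 4 mm wide on the face, straight up-slope of the knob axis (along control_face +x, 39 to 58 mm from the axis).
- ring_centre (a point): centre of the coarse ring, on the axis 16 mm above the face: a cylinder 58 mm in diameter that stands from 4 to 28 mm above the face and can be gripped at any angle.

How it is judged:
On the way, in this order (a step that is already met when the one before it is completed fails the run):
1. the dust cover is swung clear of the port (value of joint dust_cover above 0.95 rad), for 0.2 s.
2. the coarse ring is at its clockwise stop (value of joint coarse_ring above 2.82 rad), for 0.2 s.
3. the fine knob's pointer is at the index line, the ring still at its stop (y of pointer_tip in the frame of control_face between -0.0035 and 0.0035 m and x of pointer_tip in the frame of control_face above 0.02 m and value of joint coarse_ring above 2.82 rad), for 0.2 s.
At the end, for the whole second after the job is handed in: The dust cover is swung at least 0.95 rad, clear of the port; the coarse ring is within 0.08 rad of its clockwise stop; the fine knob's pointer tip is within 3.5 mm sideways of the index line, on the line's side (all of step 3 and value of joint dust_cover above 0.95 rad); the robot touches nothing.
It fails at once if the slide box, timer or tape roll was shifted by more than 20 mm (distance of any of slide_box_1, timer, tape_roll from where it was at the start of the episode above 0.02 m).
It also fails if it takes over 72 s, if anything falls off the work surface, if the arm or the gripper's body presses on something with over 40 N, if the wrist force passes 120 N, or if a joint passes its speed limit or range.

### The arm

A 7-joint arm with a two-finger parallel gripper is mounted at the origin on a cart in front of the work surface, level with it; the furniture and walls round the work are solid. World frame = base frame: x ahead of the robot, y to its left, z up, the work surface at z = 0. Lengths are in m, angles in rad, forces in N, time in s.
With the tool pointing down it reaches from about 0.375 to 0.925 m from the base axis. Payload 3.1 kg.
Tool frame: the origin (TCP) lies between the finger pads; the fingertips stand 19 mm ahead of it and the grasp point (between the pads) is the TCP; z points along the fingers, y is the line along which they close (so a half turn about z gives the same grasp; the last joint's range is limited). The gripper opens to 85 mm and grips with 20 to 120 N. Pads are 22 mm wide; open, the fingers measure 114 mm over their backs; the gripper's body (76 mm by 85 mm) begins 54 mm behind the grasp point. The pads swing forward as they close: fully open they stand 13 mm farther back than shut.
Start: joints at [-0.098, 0.383, 0.044, 1.598, -0.018, 1.161, -0.05], TCP at [0.65, 0, 0.25] pointing down, gripper open.
Joint ranges: [-2.61, 2.61], [-0.41, 2.15], [-1.48, 1.57], [0, 2.5], [-1.57, 4.71], [0.05, 1.97], [-2.85, 2.85]. Speed limits (rad/s): [2.79, 2.79, 3.14, 3.14, 3.14, 3.14, 3.14].

### API

Orientations are given as a unit quaternion [x, y, z, w].
In Python, from bench import move_ptp, movel, move_j, move_gripper, pause, inverse_kinematics, read_camera, camera_params, MotionError, sign_off, look_for, tip_of, read_time_s, read_qpos, read_joint_vel, read_effort, read_eef_pos, read_tcp_rot, read_ft_force, read_ft_torque, read_finger_gap, read_grasp_force gives the robot as it stands. Calls block until the motion is done:
- move_ptp(position, orientation): joint-space move of the TCP to a pose.
- movel(position, orientation=None, speed=0.15): straight line of the TCP; orientation=None keeps the orientation; speed is the mean speed in m/s.
- move_j(angles): joint-space move.
- move_gripper(opening, effort=None): finger opening in m; effort is the grip in N (None keeps the last); returns when the fingers have stopped.
- pause(seconds).
- inverse_kinematics(position, orientation): joint angles nearest the present ones, or None.
- read_camera(name): name is "scene" or "side" or "wrist"; returns the picture (400x640x3 uint8, red, green, blue); there is no depth.
- camera_params(name): a dict with "K" (3x3 intrinsics, pixels), "camera_from_world" (4x4, takes a point from world to camera coordinates). Camera axes: x right, y down, z forward; pixel columns grow to the right and rows downward; lengths in m; the calibration is good to about 2 mm. A picture is of the moment at which its call begins: read the wrist's pose just before it. camera_params takes no time and is no camera call; for the wrist camera it gives the pose at the moment of the call.
A pose or a line that the arm cannot do raises MotionError and nothing moves.
- sign_off(): hands the job in; it is judged then, once.
Trained networks look in the newest picture that a camera, given by its name, has taken for a name from the list of things; names that differ only in an ending like _2 or _b are one class to them, and where a whole thing is asked for, a point or a joint stands for the part that bears it (a point fixed in the world has none). Each returns a list of dicts, best first, with "confidence" (0 to 1); they miss things now and then, are a little off and sometimes report something else, mostly with a low value. They report only what shows in the picture. A call takes as long as a camera call.
- look_for(camera, name): "at" ([column, row] in pixels, amid what is visible of it).
- tip_of(camera, name): "at" ([column, row] in pixels: a listed point, or the origin of a listed thing).
Readings, each from a call of its own:
- read_time_s(): time.
- read_qpos(): joint angles.
- read_joint_vel(): joint speeds.
- read_effort(): joint torques, N m.
- read_eef_pos(): TCP position.
- read_tcp_rot(): TCP orientation.
- read_ft_force(): force on the tool from outside, world axes, zero at the start.
- read_ft_torque(): the same for the moment, N m.
- read_finger_gap(): finger opening in m.
- read_grasp_force(): force on a finger pad.
Only numpy, scipy, OpenCV 4.12 (cv2) and the standard library are available. Lean on these libraries where they do the work, as an engineer would, in place of code of your own. Each camera call takes 0.05 s, during which the arm holds its last target. There are 200 camera calls.

## Working session

There is one attempt and no reset: what is moved stays moved. The work goes in short steps, each a Python script; the robot and the scene stay as the last script left them, time stands still between calls to the robot, and variables do not carry over. Pictures are saved under pics/ and viewed, at most 10 in all, crops included, and the job is handed in when it is done.

```bash
mkdir -p pics; ls
python3 - <<'E'
from bench import *
import cv2,numpy as np
for c in ["scene","side","wrist"]:
    im=read_camera(c); cv2.imwrite(f"pics/{c}0.png",im[:,:,::-1])
    print(c,camera_params(c)["K"][0],np.round(camera_params(c)["camera_from_world"],3).tolist())
    for n in ["control_face","knob_top","cover_peg","cover_pin","index_line","ring_centre","pointer_tip","port","slide_viewer","slide_box_1","timer","tape_roll"]:
        print(n,[(np.round(d["at"],1).tolist(),round(d["confidence"],2)) for d in tip_of(c,n)[:2]])
print(read_time_s())
im=np.vstack([cv2.imread("pics/scene0.png"),cv2.imread("pics/side0.png")])
cv2.imwrite("pics/both.png",cv2.resize(im,(480,600)))
E
```

```text
pics
scene [510.44530588   0.         318.85685422] [[-0.789, -0.615, -0.014, 0.461], [-0.514, 0.672, -0.533, 0.238], [0.337, -0.413, -0.846, 1.625], [0.0, 0.0, 0.0, 1.0]]
control_face [([270.6, 199.5], 0.56)]
knob_top [([272.6, 186.7], 0.74)]
cover_peg [([301.6, 213.6], 0.49)]
cover_pin [([285.2, 220.9], 0.97)]
index_line [([259.5, 205.8], 0.68)]
ring_centre [([272.5, 195.2], 0.76)]
pointer_tip [([276.3, 191.5], 0.52)]
port [([297.5, 216.2], 0.55), ([279.3, 232.3], 0.33)]
slide_viewer [([281.8, 234.4], 0.83), ([260.6, 203.7], 0.34)]
slide_box_1 [([319.1, 138.8], 0.7), ([269.8, 198.2], 0.52)]
timer [([315.5, 303.6], 0.95)]
tape_roll [([337.3, 167.1], 0.67)]
side [447.76157579   0.         323.35068288] [[-0.935, -0.355, -0.011, 0.502], [-0.102, 0.3, -0.949, 0.146], [0.34, -0.886, -0.316, 1.084], [0.0, 0.0, 0.0, 1.0]]
control_face [([259.4, 210.2], 0.82)]
knob_top [([266.5, 185.3], 0.8)]
cover_peg [([308.6, 203.6], 0.49)]
cover_pin [([299.2, 216.1], 0.64), ([294.1, 206.3], 0.55)]
index_line [([250.0, 205.6], 0.85), ([267.4, 205.3], 0.42)]
ring_centre [([267.3, 204.8], 0.62), ([252.4, 209.2], 0.46)]
pointer_tip [([269.9, 198.6], 0.64)]
port [([304.2, 218.6], 0.63)]
slide_viewer [([280.8, 269.9], 0.66)]
slide_box_1 [([295.2, 206.6], 0.59)]
timer [([310.3, 198.8], 0.41)]
tape_roll [([327.5, 211.9], 0.66), ([293.1, 206.9], 0.47)]
wrist [331.05648015   0.         319.28802615] [[1.0, -0.001, -0.001, -0.649], [-0.001, -0.964, 0.266, -0.034], [-0.001, -0.266, -0.964, 0.379], [0.0, 0.0, 0.0, 1.0]]
control_face []
knob_top []
cover_peg []
cover_pin []
index_line []
ring_centre []
pointer_tip []
port []
slide_viewer []
slide_box_1 [([345.5, 278.7], 0.9)]
timer []
tape_roll [([228.2, 228.2], 0.79)]
1.95
```

View pics/scene0.png

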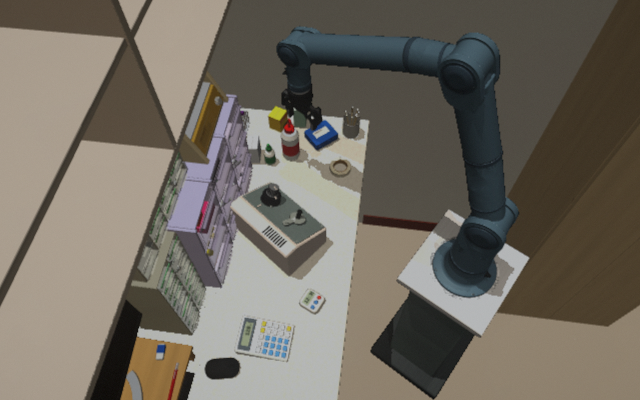

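View pics/wrist0.png

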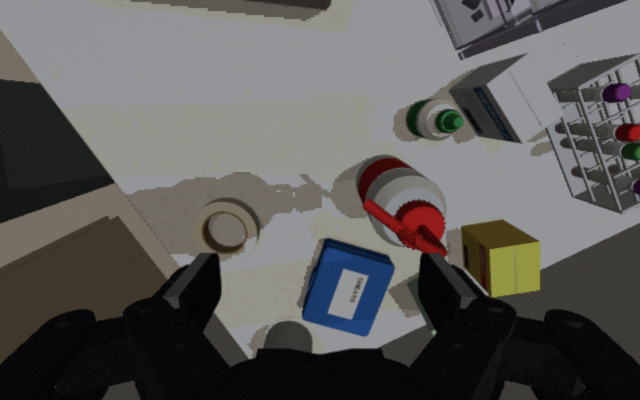

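The scene camera shows the viewer at about (280,225), with the black knob at (272,193) and the peg/cover at about (298,215). The wrist camera only sees bystanders. I'll fit the face pose from both fixed cameras.

```bash
cat > h.py <<'E'
from bench import *
import numpy as np, cv2
from scipy.optimize import least_squares
from scipy.spatial.transform import Rotation as R
PTS={"control_face":(0,0,0),"knob_top":(0,0,.0575),"ring_centre":(0,0,.016),"cover_pin":(.038,.105,.010),"index_line":(.0485,0,.001)}
PORT=(-.010,.105,.005)
def Rf(yaw): return R.from_euler("z",yaw)*R.from_euler("y",-0.42)
def proj(cp,p):
    M=cp["camera_from_world"]; q=M[:3,:3]@p+M[:3,3]; q=cp["K"]@q; return q[:2]/q[2]
def fit(obs,x0):
    # obs: list of (camparams,name,pixel,conf)
    def f(x):
        r=Rf(x[3]); return np.concatenate([c*(proj(cp,r.apply(PTS[n])+x[:3])-px) for cp,n,px,c in obs])
    s=least_squares(f,x0,loss="soft_l1",f_scale=2.0); return s.x,f(s.x).reshape(-1,2)
def observe(cam,names=PTS,minc=.4):
    cp=camera_params(cam); im=read_camera(cam); o=[]
    for n in names:
        d=tip_of(cam,n)
        if d and d[0]["confidence"]>minc: o.append((cp,n,np.array(d[0]["at"]),d[0]["confidence"]))
    return im,o
def world(pose,p): return Rf(pose[3]).apply(p)+pose[:3]
def toolq(pose,phi,tilt=(0,0)):
    # tool z into face; tool y (closing line) at angle phi from face x about face z
    y=np.array([np.cos(phi),np.sin(phi),0]); z=np.array([0,0,-1.]); x=np.cross(y,z)
    return (Rf(pose[3])*R.from_matrix(np.column_stack([x,y,z]))).as_quat()
E
python3 - <<'E'
from h import *
o=[]
for c in["scene","side"]: o+=observe(c)[1]
for y in (0,.6,-.6):
    x,r=fit(o,[.6,.3,.12,y]); print(np.round(x,4),[(n,np.round(e,1).tolist()) for (_,n,_,_),e in zip(o,r)])
for phi in np.arange(-3.14,3.14,.39):
    q=inverse_kinematics(world(x,(0,0,.0445)),toolq(x,phi)); print(round(phi,2),None if q is None else np.round(q,2))
p=world(x,(-.07,.05,.30)); 
for phi in np.arange(-3.14,3.14,.785):print(inverse_kinematics(p,toolq(x,phi)))
E
```

```text
[0.5962 0.2362 0.1193 1.5085] [('control_face', [1.3, -0.3]), ('knob_top', [2.2, -0.1]), ('ring_centre', [-1.3, 0.1]), ('cover_pin', [1.3, 0.6]), ('index_line', [-2.2, -0.1]), ('control_face', [0.9, -0.7]), ('knob_top', [1.2, 1.5]), ('ring_centre', [-1.7, -0.7]), ('cover_pin', [-0.2, -1.2]), ('index_line', [-0.6, 2.8])]
[0.5962 0.2362 0.1193 1.5085] [('control_face', [1.3, -0.3]), ('knob_top', [2.2, -0.1]), ('ring_centre', [-1.3, 0.1]), ('cover_pin', [1.3, 0.6]), ('index_line', [-2.2, -0.1]), ('control_face', [0.9, -0.7]), ('knob_top', [1.2, 1.5]), ('ring_centre', [-1.7, -0.7]), ('cover_pin', [-0.2, -1.2]), ('index_line', [-0.6, 2.8])]
[0.5962 0.2362 0.1193 1.5085] [('control_face', [1.3, -0.3]), ('knob_top', [2.2, -0.1]), ('ring_centre', [-1.3, 0.1]), ('cover_pin', [1.3, 0.6]), ('index_line', [-2.2, -0.1]), ('control_face', [0.9, -0.7]), ('knob_top', [1.2, 1.5]), ('ring_centre', [-1.7, -0.7]), ('cover_pin', [-0.2, -1.2]), ('index_line', [-0.6, 2.8])]
-3.14 [-0.32  0.41  0.11  1.83 -0.6   0.87 -1.47]
-2.75 [-0.26  0.41  0.04  1.83 -0.56  0.86 -1.1 ]
-2.36 [-0.21  0.41 -0.02  1.83 -0.
[... 701 characters left out ...]
.51]
[-0.15223015  0.08640214  0.22152206  1.78190386 -0.45589326  1.30662725
 -1.43500516]
[-0.03263635  0.0893416   0.0938677   1.77651772 -0.44532489  1.30286174
 -0.66007341]
[ 0.08897852  0.0937022  -0.0360025   1.7709364  -0.4335296   1.29909194
  0.11438892]
[ 0.16252055  0.09704697 -0.11467829  1.76754501 -0.42572118  1.29679738
  0.89272915]
[ 0.20450927  0.09921465 -0.15967722  1.76561206 -0.42099009  1.29547147
  1.67379044]
[ 0.23080964  0.1006738  -0.18789998  1.76440453 -0.41791482  1.29463266
  2.45626327]
[-1.15312189  0.26527213  1.41939051  1.8133056  -0.68022595  1.42989224
 -2.7832552 ]
[-0.27218163  0.08481302  0.34975796  1.78712559 -0.46584203  1.31057685
 -2.21306546]
```

Run:
```python
from h import *
x=np.array([.5962,.2362,.1193,1.5085]); q=toolq(x,-1.57)
move_ptp(world(x,(-.10,.05,.20)),q)
o=[]
for i,p in enumerate([(-.10,.07,.16),(-.09,-.0,.16)]):
    movel(world(x,p),q); 
    im,ob=observe("wrist"); o+=ob; cv2.imwrite(f"pics/w{i}.png",im[:,:,::-1])
    for n in["pointer_tip","cover_peg","port"]: print(n,[(np.round(d["at"],1).tolist(),round(d["confidence"],2)) for d in tip_of("wrist",n)[:2]])
x2,r=fit(o,x); print(x2.round(4).tolist(),[(n,px.round(1).tolist(),np.round(e,1).tolist()) for (_,n,px,_),e in zip(o,r)])
print(read_time_s(),read_eef_pos(),world(x,p))
```

```text
pointer_tip [([381.8, 51.7], 0.72)]
cover_peg [([261.2, 71.0], 0.77), ([272.6, 77.3], 0.61)]
port [([136.4, 24.8], 0.53)]
pointer_tip [([284.8, 67.3], 0.88)]
cover_peg [([161.3, 88.0], 0.84)]
port [([191.4, 88.4], 0.8)]
[0.5967, 0.2369, 0.1177, 1.48] [('control_face', [405.2, 67.0], [1.7, 1.2]), ('knob_top', [431.5, 55.8], [-1.9, 1.4]), ('ring_centre', [258.0, 73.9], [98.8, -5.1]), ('cover_pin', [275.9, 11.1], [-1.3, -2.4]), ('index_line', [414.8, 0.0], [-0.8, 0.0]), ('control_face', [321.1, 83.2], [0.8, -2.2]), ('knob_top', [321.3, 72.5], [0.3, 0.3]), ('cover_pin', [183.5, 21.0], [0.3, 1.0]), ('index_line', [324.3, 12.7], [-0.5, 0.7])]
5.1167 [0.58679544 0.08900464 0.22879937] [0.58702223 0.08906629 0.22869579]
```

View pics/w0.png

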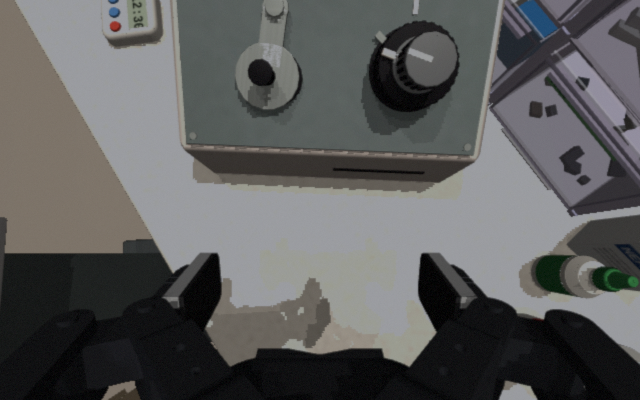

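The wrist view shows the peg at (262,70), the pin at (276,8), the knob top at (432,58), the index line at (415,3) and the pointer at (381,38). One ring_centre report was wrong, since it landed on the cover. I'll take one more pair from further up-slope.

```bash
sed -i 's/soft_l1/cauchy/' h.py
python3 - <<'E'
from h import *
x=np.array([.5967,.2369,.1177,1.49]); q=toolq(x,-1.57)
o=[];ex=[]
for i,p in enumerate([(-.045,.01,.17),(-.045,.08,.17)]):
    movel(world(x,p),q); 
    im,ob=observe("wrist"); o+=ob; cv2.imwrite(f"pics/v{i}.png",im[:,:,::-1])
    for n in["pointer_tip","cover_peg","port"]:
        ex.append((n,camera_params("wrist"),[(np.round(d["at"],1).tolist(),round(d["confidence"],2)) for d in tip_of("wrist",n)[:2]]))
x2,r=fit(o,x); print(x2.round(4).tolist(),[(n,px.round(1).tolist(),np.round(e,1).tolist()) for (_,n,px,_),e in zip(o,r)])
def onplane(cp,px,h):
    M=cp["camera_from_world"];d=M[:3,:3].T@np.linalg.solve(cp["K"],[*px,1]);c=-M[:3,:3].T@M[:3,3]
    n=Rf(x2[3]).apply([0,0,1]); t=(h-n@(c-x2[:3]))/(n@d); return Rf(x2[3]).inv().apply(c+t*d-x2[:3])
for n,cp,ds in ex:
    print(n,ds,[onplane(cp,d[0],{"pointer_tip":.03,"cover_peg":.038,"port":.005}[n]).round(4) for d in ds])
print(read_time_s())
E
```

```text
[0.5971, 0.2353, 0.1179, 1.4753] [('control_face', [332.3, 138.8], [0.1, -0.7]), ('knob_top', [334.5, 142.6], [0.5, 1.9]), ('cover_pin', [204.2, 89.2], [0.2, 0.2]), ('index_line', [331.4, 81.6], [2.0, -2.4]), ('control_face', [411.7, 138.9], [-0.2, -0.4]), ('knob_top', [435.0, 142.0], [-1.2, 1.7]), ('ring_centre', [416.3, 137.6], [0.2, 1.6]), ('cover_pin', [290.4, 90.4], [-0.7, -0.2]), ('index_line', [417.7, 81.0], [-0.8, -1.6])]
pointer_tip [([300.3, 133.5], 0.78)] [array([0.0042, 0.0259, 0.03  ])]
cover_peg [([186.6, 154.8], 0.83)] [array([-0.0121,  0.1129,  0.038 ])]
port [([207.0, 150.0], 0.75)] [array([-0.0119,  0.1083,  0.005 ])]
pointer_tip [([389.6, 133.2], 0.72)] [array([0.0057, 0.0259, 0.03  ])]
cover_peg [([279.8, 153.0], 0.72)] [array([-0.0098,  0.1109,  0.038 ])]
port [([289.4, 146.9], 0.92), ([149.8, 76.8], 0.16)] [array([-0.0085,  0.1067,  0.005 ]), array([0.0469, 0.2205, 0.005 ])]
7.1
```

View pics/v0.png

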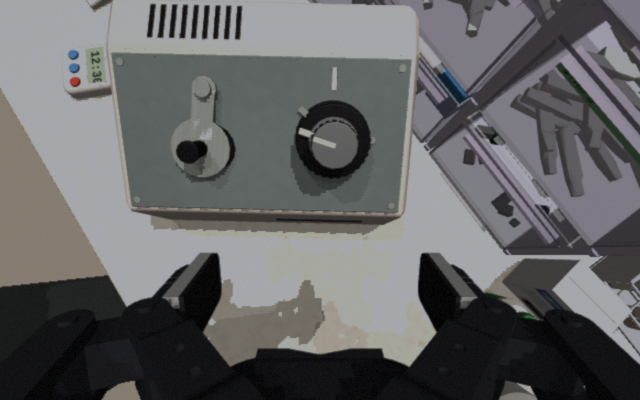

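The refined pose fits to about 2 px. The peg is at face (-11,112) mm, so the cover is at about 0.14. The pointer is about 1.38 rad counter-clockwise of the index line. Next I'll straddle the peg and swing it.

```bash
cat >> h.py <<'E'
POSE=np.array([.5971,.2353,.1179,1.4753])
def arc(th,h): return world(POSE,(.038-.048*np.cos(th),.105+.048*np.sin(th),h)), toolq(POSE,-np.pi/2-th)
E
python3 - <<'E'
from h import *
ths=np.linspace(.14,1.42,7)
print([inverse_kinematics(*arc(t,.034)) is not None for t in ths])
move_gripper(.032,30)
p,q=arc(.14,.09); move_ptp(p,q)
movel(arc(.14,.034)[0],q,.08); print("down",read_ft_force().round(1))
for t in ths[1:]:
    p,q=arc(t,.034); movel(p,q,.05); print(round(t,2),read_ft_force().round(1))
p,q=arc(1.33,.034); movel(p,q,.05)
movel(arc(1.33,.11)[0],q,.1)
print(read_time_s(),read_qpos().round(2))
im=read_camera("scene"); print(tip_of("scene","cover_peg"))
x=POSE
movel(world(x,(-.045,.03,.17)),toolq(x,-1.57),.2)
im=read_camera("wrist"); cv2.imwrite("pics/c.png",im[:,:,::-1])
print([(n,tip_of("wrist",n)) for n in("cover_peg","port")],read_time_s())
cp=camera_params("wrist");print([(t,proj(cp,arc(t,.038)[0]).round()) for t in (.95,1.1,1.25,1.4)])
E
```

```text
[True, True, True, True, True, True, True]
down [-0.6 -0.8 -0.5]
0.35 [ 0.2 -0.5 -0.4]
0.57 [-0.2 -0.5 -0.2]
0.78 [-0.8 -0.1  1.1]
0.99 [ 0.1 -0.5 -0.2]
1.21 [-0.3  0.2  0.2]
1.42 [0.4 0.  0.4]
12.325 [-0.3   0.05 -0.04  2.12 -0.51  0.86 -1.44]
[{'at': [299.7, 221.6], 'confidence': 0.65}]
[('cover_peg', [{'at': [158.7, 107.6], 'confidence': 0.71}, {'at': [291.5, 151.0], 'confidence': 0.68}]), ('port', [{'at': [232.2, 147.3], 'confidence': 0.83}])] 14.0583
[(0.95, array([170., 127.])), (1.1, array([164., 119.])), (1.25, array([159., 110.])), (1.4, array([155., 100.]))]
```

View pics/c.png

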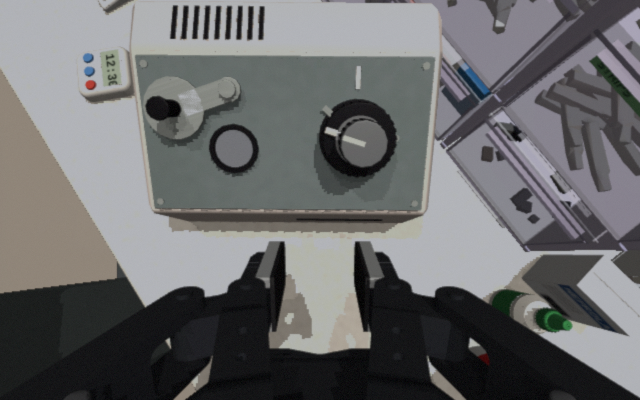

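The port is fully open and the peg is at (159,108), which puts the cover at about 1.27. Next is the ring: descend, grip lightly and check the forces.

```bash
cat >> h.py <<'E'
N=Rf(POSE[3]).apply([0,0,1])
def ff(): return Rf(POSE[3]).inv().apply(read_ft_force()).round(1), round(float(N@read_ft_torque()),3)
E
python3 - <<'E'
from h import *
x=POSE; phi=-.7
move_gripper(.085)
q=toolq(x,phi)
print([inverse_kinematics(world(x,(0,0,.027)),toolq(x,phi-d)) is not None for d in np.arange(0,3,.3)])
move_ptp(world(x,(0,0,.11)),q); 
movel(world(x,(0,0,.027)),q,.06); print(ff())
move_gripper(.05,25); print(read_finger_gap(),read_grasp_force(),ff())
t=read_time_s(); movel(world(x,(0,0,.027)),toolq(x,phi-.1),.05); print(read_time_s()-t,read_time_s(),ff(), read_finger_gap(),(Rf(x[3]).inv().apply(read_eef_pos()-x[:3])).round(4))
im=read_camera("side"); cv2.imwrite("pics/s.png",im[120:300,150:450,::-1].repeat(2,0).repeat(2,1))
E
```

```text
[True, True, True, True, True, True, True, True, True, True]
(array([-0.9,  0.5, -0.3]), -0.026)
0.05706098022750699 27.033342719078064 (array([0.2, 0.4, 2.8]), -0.009)
0.25 17.55 (array([0.3, 1.1, 4.8]), -0.175) 0.05683763484707032 [ 0.0003 -0.0004  0.0276]
```

View pics/s.png

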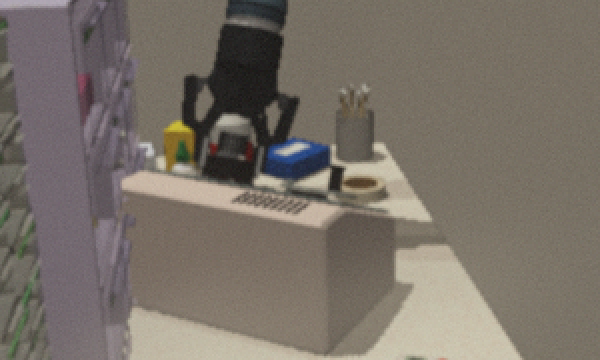

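The ring is gripped: gap 57 mm, torque 0.175 N m, small side forces. I'll turn it clockwise until the torque rises.

Run:
```python
from h import *
x=POSE; phi=-.8; log=[]
move_gripper(.05,50)
while phi>-3.7:
    phi-=.1; movel(world(x,(0,0,.027)),toolq(x,phi),.05); f,t=ff(); log.append((round(phi,2),t,f.tolist()))
    if t<-.55: break
print(log[::4],log[-4:],sep="\n"); print(read_time_s(),read_finger_gap(),read_qpos().round(2))
```

```text
[(-0.9, -0.153, [0.8, 0.0, 5.8]), (-1.3, -0.141, [-0.4, 0.7, 6.1]), (-1.7, -0.134, [0.5, 0.8, 5.3]), (-2.1, -0.172, [0.7, 1.6, 5.2]), (-2.5, -0.103, [1.4, 0.8, 5.8]), (-2.9, 0.686, [2.0, -5.3, 0.5]), (-3.3, 0.434, [1.2, -0.9, 5.3]), (-3.7, 0.528, [2.2, -0.7, 4.9])]
[(-3.4, 0.534, [1.7, -0.9, 6.1]), (-3.5, 0.561, [1.4, -0.2, 6.1]), (-3.6, 0.376, [1.9, 0.3, 5.2]), (-3.7, 0.528, [2.2, -0.7, 4.9])]
25.0667 0.05631146407448262 [-0.57  0.45  0.4   1.86 -0.77  0.89 -1.92]
```

The torque jumped at phi ≈ -2.9, which is the stop at the expected travel, and then the pads slipped. I'll release and look.

Run:
```python
from h import *
x=POSE; q=toolq(x,-3.7)
move_gripper(.085); print(ff())
movel(world(x,(0,0,.12)),q,.12)
move_ptp(world(x,(-.045,.02,.17)),toolq(x,-1.57))
cp=camera_params("wrist"); im=read_camera("wrist"); cv2.imwrite("pics/r.png",im[60:210,120:420,::-1].repeat(2,0).repeat(2,1))
for n in("pointer_tip","knob_top","index_line","cover_peg"): print(n,tip_of("wrist",n)[:2])
print([ (round(a,1),proj(cp,world(x,(.027*np.cos(a),-.027*np.sin(a),.03))).round(1)) for a in np.arange(.4,1.7,.2)],read_time_s())
print(proj(cp,world(x,(0,0,.0575))),proj(cp,world(x,(.0485,0,.001))))
```

```text
(array([-0.3, -0.2,  0.9]), -0.002)
pointer_tip [{'at': [374.8, 116.6], 'confidence': 0.85}]
knob_top [{'at': [349.3, 140.6], 'confidence': 0.84}, {'at': [340.4, 135.9], 'confidence': 0.66}]
index_line [{'at': [345.4, 79.4], 'confidence': 0.94}]
cover_peg [{'at': [144.9, 107.3], 'confidence': 0.55}]
[(np.float64(0.4), array([360.7, 106.5])), (np.float64(0.6), array([366.8, 110. ])), (np.float64(0.8), array([372. , 114.7])), (np.float64(1.0), array([376.1, 120.3])), (np.float64(1.2), array([379. , 126.7])), (np.float64(1.4), array([380.5, 133.5])), (np.float64(1.6), array([380.7, 140.5]))] 28.475
[349.30112034 142.87166114] [344.76368049  77.19449275]
```

View pics/r.png

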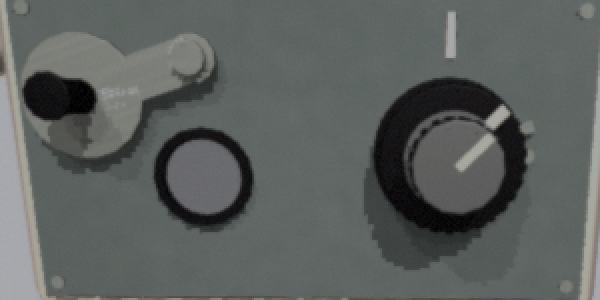

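The lug sits against the post at the right of the ring, so the ring is at its stop. The pointer tip at (375,117) is about +0.87 rad past the index line. Next I'll turn the fine knob counter-clockwise by that amount.

Run:
```python
from h import *
x=POSE; phi=-2.0; q=toolq(x,phi); p=world(x,(0,0,.053))
move_gripper(.07)
move_ptp(world(x,(0,0,.12)),q); movel(p,q,.08); print(ff())
move_gripper(.025,30); print(read_finger_gap(),ff())
for d in (.22,.44,.66,.87): movel(p,toolq(x,phi+d),.05); print(d,ff())
move_gripper(.07); q=toolq(x,phi+.87)
movel(world(x,(0,0,.12)),q,.12)
move_ptp(world(x,(-.045,.02,.17)),toolq(x,-1.57))
cp=camera_params("wrist"); im=read_camera("wrist"); cv2.imwrite("pics/f.png",im[60:210,120:420,::-1].repeat(2,0).repeat(2,1))
for n in("pointer_tip","knob_top","index_line"): print(n,tip_of("wrist",n)[:2])
print([ (round(a,1),proj(cp,world(x,(.027*np.cos(a),-.027*np.sin(a),.03))).round(1)) for a in np.arange(-.3,.4,.1)],read_time_s())
```

```text
(array([ 0.1,  0.5, -0.1]), -0.002)
0.032060751965362816 (array([0.2, 1.2, 3.4]), 0.016)
0.22 (array([-0.1,  1. ,  4.6]), 0.067)
0.44 (array([0.4, 2. , 5.2]), 0.034)
0.66 (array([0.3, 2. , 6.2]), 0.021)
0.87 (array([-0.4,  1.7,  5.9]), 0.027)
pointer_tip [{'at': [221.0, 148.0], 'confidence': 0.2}]
knob_top [{'at': [348.9, 140.2], 'confidence': 0.75}]
index_line [{'at': [344.3, 79.3], 'confidence': 0.68}]
[(np.float64(-0.3), array([336.8, 104.3])), (np.float64(-0.2), array([340.2, 103.3])), (np.float64(-0.1), array([343.8, 102.8])), (np.float64(0.0), array([347.3, 102.6])), (np.float64(0.1), array([350.8, 102.8])), (np.float64(0.2), array([354.3, 103.3])), (np.float64(0.3), array([357.8, 104.2]))] 33.9667
```

View pics/f.png

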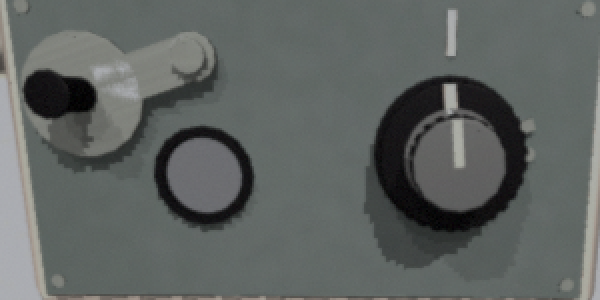

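The pointer is slightly counter-clockwise of the line: tip at about (344.5,102), where 347 would be on it, so roughly -0.08 rad. I'll measure precisely with the camera centred on the axis, then trim.

```bash
cat > m.py <<'E'
from h import *
def measure(tag):
    x=POSE; best=[]
    for off in (0,):
        movel(world(x,(-.045,off,.14)),toolq(x,-1.57))
        cp=camera_params("wrist"); im=read_camera("wrist")
        H,_=cv2.findHomography(np.float32([proj(cp,world(x,(a,b,.03))) for a in(-.03,.07) for b in(-.03,.03)]),
            np.float32([((.03-b)*5000,(.07-a)*5000) for a in(-.03,.07) for b in(-.03,.03)]))
        H0,_=cv2.findHomography(np.float32([proj(cp,world(x,(a,b,.001))) for a in(-.03,.07) for b in(-.03,.03)]),
            np.float32([((.03-b)*5000,(.07-a)*5000) for a in(-.03,.07) for b in(-.03,.03)]))
        g=[cv2.cvtColor(cv2.warpPerspective(im,h,(300,500)),cv2.COLOR_RGB2GRAY) for h in(H,H0)]
        cv2.imwrite(f"pics/{tag}.png",np.hstack(g))
        def cen(gr,r0,r1):
            rows=slice(int((.07-r1)*5000),int((.07-r0)*5000)); a=gr[rows,100:200].astype(float); w=np.clip(a-150,0,None) 
            return .03-((w*np.arange(100,200)).sum()/max(w.sum(),1e-9))/5000, w.sum()
        print("pointer y",cen(g[0],.022,.026),"index y",cen(g[1],.042,.056))
E
python3 -c "
from m import *
measure('m1'); print(read_time_s())"
```

```text
pointer y (np.float64(0.002253351028533513), np.float64(9042.0)) index y (np.float64(-4.456257848472339e-05), np.float64(23890.0))
34.4083
```

View pics/m1.png

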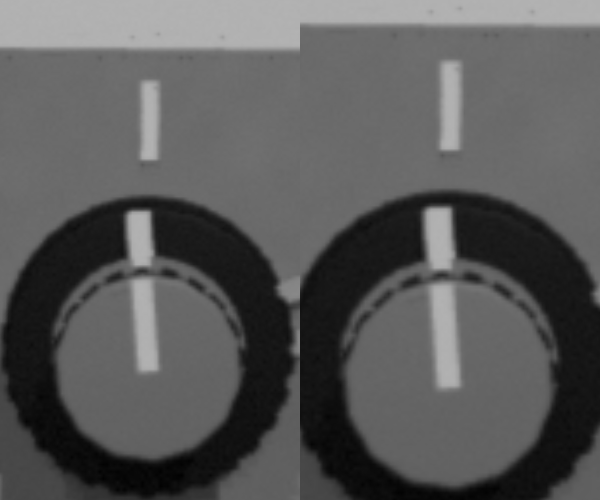

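The rectified view agrees: the index line is at y≈0 and the pointer at y≈+2.3 mm (about 0.09 rad too far). I'll trim clockwise by 0.09.

Run:
```python
from m import *
x=POSE; phi=-1.5; q=toolq(x,phi); p=world(x,(0,0,.053))
move_ptp(world(x,(0,0,.12)),q); movel(p,q,.08)
move_gripper(.025,30); print(read_finger_gap())
movel(p,toolq(x,phi-.09),.05); print(ff())
move_gripper(.07); movel(world(x,(0,0,.12)),toolq(x,phi-.09),.12)
measure("m2"); print(read_time_s())
```

```text
0.03183149375695225
(array([0.5, 1.6, 5. ]), -0.011)
pointer y (np.float64(8.121472115601644e-05), np.float64(8858.0)) index y (np.float64(0.00015794799300621054), np.float64(26881.0))
38.0667
```

```bash
python3 -c "
from h import *
movel(world(POSE,(-.045,0,.18)),toolq(POSE,-1.57)); pause(.4); print(ff(), sign_off())"
```

```text
the job is handed in; nothing more can be done
(array([ 0.3, -0.2,  0.1]), -0.051) None
```

The job is handed in at about 39 s of the 72 s limit: the cover is swung open to about 1.27 rad, the coarse ring is at its clockwise stop, the fine pointer is within about 0.1 mm of the index line by my last camera measurement, the arm is clear, and the bystanders were not touched; sign-off returned no verdict.

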